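# Tilt a lapped seat ring to the set mark on a sprung tilt stage

## Task

Take the seat ring through its tilt picture, only pushing and pressing, with nothing gripped or lifted: push the ring that stands on the tilt plate back until it rests against both dowel pins. Then press down the plate's left front corner (left as you face the stage from the robot) until its pointer stands level with the set marker on the scale - not well past it, and without tilting the right corner - and keep it there for two seconds while the camera takes its picture. Then let the plate spring back to rest and come clear, with the ring still against the pins, the marker where it was set and the things round the stage where they stand.

Things in the scene. Friction and masses are not known exactly. Their poses are not given: they have to be found in the camera images.
- stage: Tilt stage, bolted down: grey T-shaped base, 262 mm wide (y), 12 mm thick, from 80 mm in front of its origin to 165 mm behind. Origin on the bench under the middle of its tilt plate; x to the rear (away from the operator), y left, z up. Upright scales, 67 mm high, at x = -40, y = +-112 mm; the pointers run in front of them. A small camera, up to 110 mm high, stands at the rear, x = 80 to 175 mm.
- ring: The seat ring under test: turned steel, outside diameter 36 mm, 16 mm high, standing free on the aluminium tilt plate (130 x 140 mm, top face 50 mm above the bench at rest) in front of two dowel pins. Origin at the centre of its underside.
- seat (a point): Point on the plate's top face where the centre of the ring's underside lies when the ring touches both dowel pins; 7 mm behind the middle of the plate. The two pins, 8 mm thick, 10 mm high, stand 15 mm behind this point, 32 mm apart (left and right). Axes parallel to the stage's at rest; they tilt with the plate.
- left_button (a point): Centre of the top of the round steel button (20 mm across, standing 4 mm above the plate) on the left front corner: the place to press, straight down. 54 mm above the bench at rest.
- right_button (a point): Centre of the top of the same button on the right front corner, which must not be pressed.
- pointer_tip (a point): Tip of the dark pointer that sticks out to the left from the left front corner; moves with the plate, 45 mm above the bench at rest. It sinks about 1.55 mm for each mm that the left button sinks.
- marker_tip (a point): Inner tip of the set marker, a small dark steel clip (10 mm high, 9 mm wide, with a wedge-shaped index and a thumbscrew) on the outer (left) edge of the left scale, pointing at the pointer's tip. It is set 12 to 24 mm below the pointer's rest height and held by friction.
- left_tilt (a joint): Tilt of the plate by the left corner, rad: 0 at rest, grows as the left button is pressed (0.1 rad lowers the button by 9.7 mm and the pointer by 15 mm); stop at 0.2. Spring: starts to move at about 3.5 N on the button, about 9 N at 0.15 rad; returns by itself.
- right_tilt (a joint): The same for the right corner; stays at 0 when the left button is pressed near its centre.
- set_marker (a joint): Height of the set marker on its scale, m below the pointer's rest height.
- valve_body: Turned steel valve body, 30 mm across, 46 mm high, standing upright in front of the stage on the right; to be left alone. Origin at the centre of its underside.
- gauge_block: Ground steel block, 35 x 30 x 9 mm, lying in front of the stage on the left; to be left alone. Origin at the centre of its underside.
- loupe: Black eye loupe, 39 mm across, 34 mm high, to the right of the stage; to be left alone. Origin at the centre of its underside.
- tweezers: Steel tweezers, 131 x 14 x 9 mm, lying to the left of the stage; to be left alone. Origin at the centre of its underside.
- parts_cup: Small pale parts cup, 56 mm across, 28 mm high, behind the stage on the right; to be left alone. Origin at the centre of its underside.
- spare_ring: Small steel ring, 25 mm across, 10 mm high, on the bench to the right of the stage; to be left alone. Origin at the centre of its underside.
Things that resemble listed ones, but are neither listed nor needed, are in the scene too. There is more than one size of the ring; the job needs the smallest.

How it is judged:
By the outcome, as a careful person would: the job done as asked, in the order asked, and still so for the second after the job is handed in, with the robot touching nothing.
It also fails if it takes over 48 s, if anything falls off the work surface, if the arm or the gripper's body presses on something with over 40 N, if the wrist force passes 120 N, or if a joint passes its speed limit or range.

## Robot

A 6-joint arm with a two-finger parallel gripper is mounted at the origin on a cart in front of the work surface, level with it; the furniture and walls round the work are solid. World frame = base frame: x ahead of the robot, y to its left, z up, the work surface at z = 0. Lengths are in m, angles in rad, forces in N, time in s.
With the tool pointing down it reaches from about 0.325 to 0.9 m from the base axis. Payload 6.1 kg.
Tool frame: the origin (TCP) lies midway between the tips of the shut fingers; the grasp point (between the pads) lies 19 mm behind it; x points along the fingers, y is the direction in which the jaws open and shut, and the axes are right-handed (so a half turn about x gives the same grasp; the last joint's range is limited). The gripper opens to 85 mm and grips with 20 to 120 N. Pads are 22 mm wide; open, the fingers measure 114 mm over their backs; the gripper's body (76 mm by 85 mm) begins 54 mm behind the grasp point. The pads swing forward as they close: fully open they stand 13 mm farther back than shut.
Start: joints at [-1.376, 0.22, 1.526, -0, 1.395, -0.126], TCP at [0.197, -0.593, 0.231] pointing down, gripper open.
Joint ranges: [-2.98, 2.98], [-0.91, 2.08], [0.09, 2.57], [-1.24, 4.39], [0.2, 2.65], [-2.68, 2.68]. Speed limits (rad/s): [2.57, 2.57, 3.01, 3.14, 3.14, 3.14].

## Interface

Orientations are given as [roll, pitch, yaw] about the fixed x, y, z axes, in that order (R = Rz(yaw) Ry(pitch) Rx(roll)).
In Python, from plant import movep, move_l, set_joints, gripper_to, hold, inverse_kinematics, observe, get_image, get_calibration, Unreachable, job_done gives the robot as it stands. Calls block until the motion is done:
- movep(position, orientation): joint-space move of the TCP to a pose.
- move_l(position, feed=0.15, rotation=None, max_force=None): straight line of the TCP; rotation=None keeps the orientation; feed is the mean speed in m/s. With max_force (N) it stops when the force on the tool has changed by that much, and returns True; else False.
- set_joints(angles): joint-space move.
- gripper_to(opening, f_grip=None): finger opening in m; f_grip is the grip in N (None keeps the last); returns when the fingers have stopped.
- hold(seconds).
- inverse_kinematics(position, orientation): joint angles nearest the present ones, or None.
- observe(): the state.
- get_image(name): name is "scene" or "top" or "wrist"; returns (picture, depth): 480x640x3 uint8, red, green, blue; 480x640 float32, m along the optical axis (not along the pixel's ray), 0 where there is no reading.
- get_calibration(name): a dict with "intrinsics" (3x3 intrinsics, pixels), "world_from_camera" (4x4, takes a point from camera to world coordinates). Camera axes: x right, y down, z forward; pixel columns grow to the right and rows downward; lengths in m; the calibration is good to about 2 mm. A picture is of the moment at which its call begins: read the wrist's pose just before it. get_calibration takes no time and is no camera call; for the wrist camera it gives the pose at the moment of the call.
A pose or a line that the arm cannot do raises Unreachable and nothing moves.
- job_done(): hands the job in, once; it reports no verdict.
The state is a dict: "time_s": time; "q": joint angles; "joint_velocities": joint speeds; "joint_torque": joint torques, N m; "eef_pos": TCP position; "tcp_rot": TCP orientation; "ft_force": force on the tool from outside, world axes, zero at the start; "torque": the same for the moment, N m; "opening": finger opening in m.
Only numpy, scipy, OpenCV 4.12 (cv2) and the standard library are available. Lean on these libraries where they do the work, as an engineer would, in place of code of your own. Each camera call takes 0.05 s, during which the arm holds its last target. There are 200 camera calls.

## Working session

There is one attempt and no reset: what is moved stays moved. The work goes in short steps, each a Python script; the robot and the scene stay as the last script left them, time stands still between calls to the robot, and variables do not carry over. Pictures are saved under pics/ and viewed, about 8 in all and at most 12, crops included, and the job is handed in when it is done.

```bash
ls; mkdir -p pics; cat > h.py <<'E'
import numpy as np, cv2
from plant import *
def cal(n):
    c=get_calibration(n); return np.array(c["intrinsics"]),np.array(c["world_from_camera"])
def ray(c,u,v,z):
    K,T=c; d=T[:3,:3]@np.linalg.inv(K)@[u,v,1.]; o=T[:3,3]; return o+d*(z-o[2])/d[2]
def proj(c,p):
    K,T=c; q=K@(T[:3,:3].T@(np.array(p)-T[:3,3])); return q[:2]/q[2]
def shot(n,f):
    c=cal(n); im,d=get_image(n); im=np.array(im); cv2.imwrite(f"pics/{f}.png",im[:,:,::-1]); np.savez(f"pics/{f}.npz",im=im,d=d,K=c[0],T=c[1]); return c,im,d
def load(f):
    z=np.load(f"pics/{f}.npz"); return (z["K"],z["T"]),z["im"],z["d"]
E
python3 - <<'E'
from h import *
for n in("scene","top"):
    c,im,d=shot(n,n); print(n,c[0].round(1).tolist(),c[1].round(3).tolist())
s=observe(); print(s["time_s"],s["eef_pos"],s["tcp_rot"],s["opening"])
E
```

```text
pics
scene [[613.0, 0.0, 313.6], [0.0, 613.0, 239.4], [0.0, 0.0, 1.0]] [[-0.673, -0.416, 0.612, -0.064], [-0.74, 0.373, -0.56, 0.541], [0.005, -0.829, -0.559, 0.589], [0.0, 0.0, 0.0, 1.0]]
top [[539.1, 0.0, 326.1], [0.0, 539.1, 237.1], [0.0, 0.0, 1.0]] [[0.027, -0.988, 0.15, 0.395], [-1.0, -0.025, 0.015, -0.004], [-0.011, -0.151, -0.989, 1.026], [0.0, 0.0, 0.0, 1.0]]
0.1 [ 0.19694542 -0.59257914  0.2302846 ] [-1.70061531  1.5689993   1.76177935] 0.08565459155314585
```

View pics/top.png

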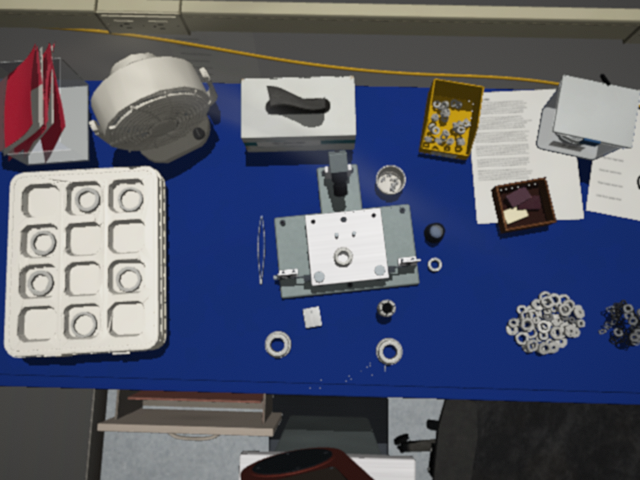

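View pics/scene.png

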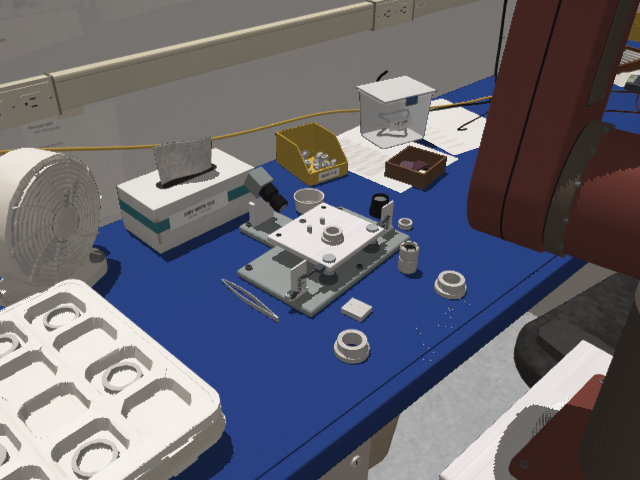

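The top view shows the stage at about (345,250), with the plate ring at (343,257) and pins at (337,234) and (354,234). The left button is at (319,277). The two larger rings at (278,344) and (389,351) stand on the bench, so they aren't the one. Next I'll move above the stage for a close wrist view.

```bash
python3 - <<'E'
from h import *
c,im,d=load("top")
for n,p,z in [("ring",(343,257),.066),("pinL",(337,234),.06),("pinR",(354,234),.06),("lb",(319,277),.054),("plTL",(306,213),.05),("plTR",(380,208),.05),("plBL",(313,286),.05),("plBR",(387,279),.05)]:
    print(n,ray(c,*p,z).round(4))
cw=cal("wrist"); s=observe()
print("cam rel",(cw[1][:3,3]-s["eef_pos"]).round(3),cw[1][:3,:3].round(2).tolist())
for y in (0,np.pi/2,-np.pi/2,np.pi):
    print(y, inverse_kinematics([0.33,-.03,.30],[0,np.pi/2,y]))
img=im[190:310,260:430]; cv2.imwrite("pics/topc.png",cv2.resize(img,None,fx=4.5,fy=4.5,interpolation=cv2.INTER_CUBIC)[:,:,::-1])
E
```

```text
ring [ 0.5064 -0.021   0.066 ]
pinL [ 0.5487 -0.0093  0.06  ]
pinR [ 0.5495 -0.0401  0.06  ]
lb [0.4703 0.0212 0.054 ]
plTL [0.5881 0.0487 0.05  ]
plTR [ 0.6009 -0.0875  0.05  ]
plBL [0.4541 0.0317 0.05  ]
plBR [ 0.4702 -0.1017  0.05  ]
cam rel [0.073 0.024 0.143] [[0.32, -0.9, -0.29], [-0.95, -0.3, -0.09], [-0.0, 0.3, -0.95]]
0 [-0.33014622 -0.58689835  2.09853198  0.          1.62995903 -1.90094255]
1.5707963267948966 None
-1.5707963267948966 [-3.30146224e-01 -5.86898350e-01  2.09853198e+00 -4.44089210e-16
  1.62995903e+00 -3.30146224e-01]
3.141592653589793 [-3.30146224e-01 -5.86898350e-01  2.09853198e+00 -4.44089210e-16
  1.62995903e+00  1.24065010e+00]
```

View pics/topc.png

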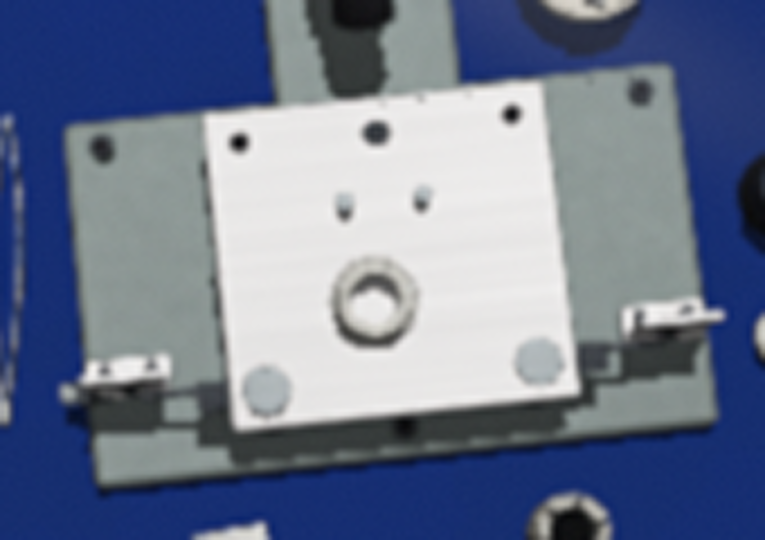

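The plate ring measures about 34 mm across and stands in front of the pins, so it's the one; the bench rings are larger. The stage yaw is about 0.123 rad. Next come two wrist views: one overview, and one low view of the pointer and marker.

```bash
python3 - <<'E'
from h import *
s=0.123
movep([.45,.0,.24],[0,np.pi/2,s])
gripper_to(0.0)
print(observe()["time_s"]); shot("wrist","w1"); 
S=np.array([np.cos(s),np.sin(s)]); ptr=np.array([.4736,.085,.045])
p=np.array([*(ptr[:2]-.05*S),.125])
q=inverse_kinematics(p,[0,.97,s]); print(q)
if q is not None:
    movep(p,[0,.97,s]); c,im,d=shot("wrist","w2"); print(observe()["time_s"],c[0].tolist(),proj(c,ptr))
a=load("w1")[1]; b=load("w2")[1] if q is not None else a
cv2.imwrite("pics/w12.png",cv2.resize(np.vstack([a,b])[:,:,::-1],None,fx=.625,fy=.625,interpolation=cv2.INTER_AREA))
E
```

```text
3.1667
None
```

View pics/w12.png

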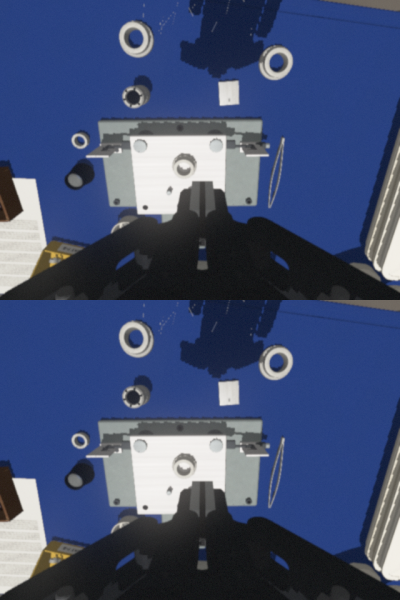

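The overview shows the robot side at the top of the image; the ring, buttons and left scale (full-resolution px about (425,235)) are all visible. The tilted pose was unreachable. I'll crop this view and search for a reachable lower viewpoint.

```bash
python3 - <<'E'
from h import *
c,im,d=load("w1"); print(c[0].round(1).tolist(),c[1].round(3).tolist())
cr=im[175:345,150:450]; cv2.imwrite("pics/w1c.png",cv2.resize(cr,None,fx=2.66,fy=2.66,interpolation=cv2.INTER_CUBIC)[:,:,::-1])
from scipy.spatial.transform import Rotation as Ro
s=observe(); Rt=Ro.from_euler('xyz',[0,np.pi/2,.123]).as_matrix()
cw=cal("wrist"); A=Rt.T@(cw[1][:3,3]-s["eef_pos"]); print("cam in tool",A.round(4))
ax=Rt.T@cw[1][:3,2]; ptr=np.array([.4736,.085,.045])
for D in (.2,.25,.3):
  for p in (.9,1.0,1.1,1.2,1.3,1.4):
    r=[]
    for y in np.arange(-1.8,1.9,.3):
      R=Ro.from_euler('xyz',[0,p,.123+y]).as_matrix()
      t=ptr-R@ax*D-R@A
      if t[2]>.1 and inverse_kinematics(t,[0,p,.123+y]) is not None: r.append((round(y,1),t.round(2).tolist()))
    if r: print(D,p,r)
E
```

```text
[[382.5, 0.0, 323.4], [0.0, 382.5, 236.0], [0.0, 0.0, 1.0]] [[-0.124, 0.947, 0.298, 0.373], [0.992, 0.118, 0.037, -0.009], [-0.0, 0.3, -0.954, 0.383], [0.0, 0.0, 0.0, 1.0]]
cam in tool [-0.1432  0.0004 -0.0772]
0.25 0.9 [(np.float64(-1.8), [0.48, 0.14, 0.12]), (np.float64(-1.5), [0.46, 0.14, 0.12]), (np.float64(-1.2), [0.45, 0.14, 0.12]), (np.float64(-0.9), [0.43, 0.12, 0.12]), (np.float64(-0.6), [0.42, 0.11, 0.12]), (np.float64(1.2), [0.46, 0.03, 0.12]), (np.float64(1.5), [0.48, 0.03, 0.12]), (np.float64(1.8), [0.49, 0.03, 0.12])]
0.25 1.0 [(np.float64(-1.8), [0.48, 0.13, 0.13]), (np.float64(-1.5), [0.46, 0.13, 0.13]), (np.float64(-1.2), [0.45, 0.13, 0.13]), (np.float64(-0.9), [0.44, 0.12, 0.13]), (np.float64(-0.6), [0.43, 0.11, 0.13]), (np.float64(-0.3), [0.42, 0.09, 0.13]), (np.float64(0.3), [0.43, 0.06, 0.13]), (np.float64(1.2), [0.46, 0.04, 0.13]), (np.float64(1.5), [0.48, 0.04, 0.13]), (np.float64(1.8), [0.49, 0.04, 0.13])]
0.25 1.1 [(np.float64(-1.8), [0.48, 0.13, 0.13]), (np.float64(-1.5), [0.47, 0.13, 0.13]), (np.float64(-1.2), [0.45, 0.12, 0.13]), (np.float64(-0.9), [0.44, 
[... 3062 characters left out ...]
[0.45, 0.13, 0.18]), (np.float64(-0.9), [0.44, 0.12, 0.18]), (np.float64(-0.6), [0.43, 0.11, 0.18]), (np.float64(-0.3), [0.42, 0.09, 0.18]), (np.float64(0.0), [0.42, 0.08, 0.18]), (np.float64(0.3), [0.43, 0.06, 0.18]), (np.float64(0.6), [0.44, 0.05, 0.18]), (np.float64(1.8), [0.49, 0.04, 0.18])]
0.3 1.4 [(np.float64(-1.8), [0.48, 0.12, 0.18]), (np.float64(-1.5), [0.47, 0.12, 0.18]), (np.float64(-1.2), [0.46, 0.12, 0.18]), (np.float64(-0.9), [0.45, 0.11, 0.18]), (np.float64(-0.6), [0.44, 0.1, 0.18]), (np.float64(-0.3), [0.44, 0.09, 0.18]), (np.float64(0.0), [0.44, 0.08, 0.18]), (np.float64(0.3), [0.44, 0.07, 0.18]), (np.float64(0.6), [0.45, 0.06, 0.18]), (np.float64(1.8), [0.49, 0.05, 0.18])]
```

View pics/w1c.png

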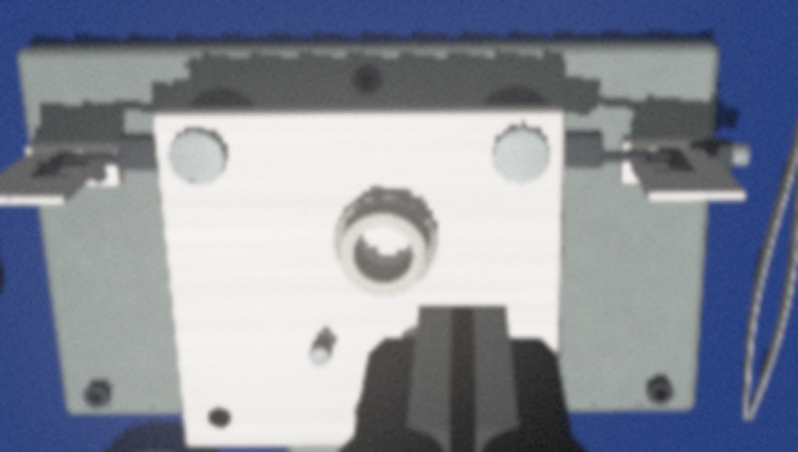

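Crop: left button at (520,152), right button at (198,155), ring top at (386,250), right pin top at (320,355), pointer and marker near (690,155). Now the low view.

```bash
python3 - <<'E'
from h import *
c,im,d=load("w1")
P={}
for n,u,v,z in [("lb",520,152,.054),("rb",198,155,.054),("ring",386,250,.066),("pinR",320,355,.06)]:
    P[n]=ray(c,150+u/2.66,175+v/2.66,z); print(n,P[n].round(4))
v=P["lb"]-P["rb"]; print("btn dist",np.linalg.norm(v),"yaw",np.arctan2(-v[0],v[1]))
movep([.42,.09,.132],[0,1.0,.123-.3])
c,im,d=shot("wrist","w3"); print(observe()["time_s"]); u,v=proj(c,[.4736,.085,.045]).round().astype(int); print(u,v)
u=np.clip(u,80,560);v=np.clip(v,60,420)
cv2.imwrite("pics/w3c.png",cv2.resize(im[v-60:v+60,u-80:u+80],None,fx=5,fy=5,interpolation=cv2.INTER_CUBIC)[:,:,::-1])
E
```

```text
lb [0.47  0.023 0.054]
rb [ 0.4846 -0.085   0.054 ]
ring [ 0.5061 -0.018   0.066 ]
pinR [ 0.5514 -0.0373  0.06  ]
btn dist 0.10897883800142086 yaw 0.13366328453463255
4.0667
329 230
```

View pics/w3c.png

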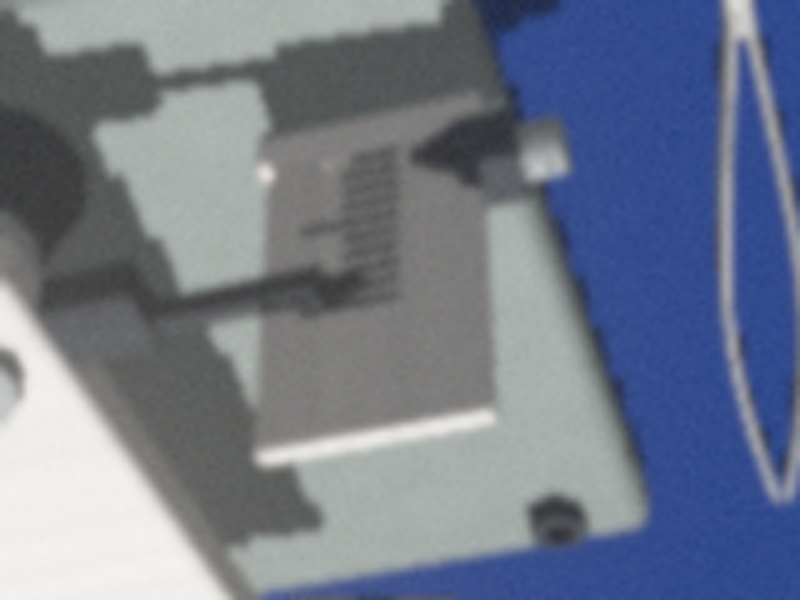

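The low crop shows the pointer tip at about (365,282), the marker tip at about (413,157), the scale's top edge from (260,457) to (492,415), and its foot from (268,140) to (478,95).

```bash
python3 - <<'E'
from h import *
c,im,d=load("w3"); yaw=.128
K,T=c
b=(lambda x,y:(329-80+x/5,230-60+y/5))
lb=np.array([.47,.023]);R=np.array([[np.cos(yaw),-np.sin(yaw)],[np.sin(yaw),np.cos(yaw)]])
rb=np.array([.4846,-.085]); mid=(lb+rb)/2   # stage y=0
o=np.array([.527,-.027])
def st(p): return np.r_[R.T@(p[:2]-o),p[2]]
print("lb,rb,ring st",st(np.r_[lb,.054]).round(4),st(np.r_[rb,.054]).round(4),st(np.array([.5061,-.018,.05])).round(4),"pinR",st(np.array([.5514,-.0373,.06])).round(4))
for n,x,y,z in [("ptr",365,282,.045),("topL",260,457,.067),("topR",492,415,.067),("footL",268,140,.012),("footR",478,95,.012)]:
    print(n,st(ray(c,*b(x,y),z)).round(4))
def onplane(x,y,xs):
    u,v=b(x,y); dr=T[:3,:3]@np.linalg.inv(K)@[u,v,1.]; n=np.r_[R[:,0],0]
    k=(xs-n[:2]@(T[:2,3]-o))/(n@dr); return st(T[:3,3]+k*dr)
for xs in (-.048,-.045,-.042,-.04): print(xs,*[onplane(*q,xs).round(4) for q in((365,282),(413,157))])
E
```

```text
lb,rb,ring st [-0.0502  0.0569  0.054 ] [-0.0495 -0.0521  0.054 ] [-0.0196  0.0116  0.05  ] pinR [ 0.0229 -0.0133  0.06  ]
ptr [-0.0433  0.1144  0.045 ]
topL [-0.0385  0.0987  0.067 ]
topR [-0.0383  0.1296  0.067 ]
footL [-0.0417  0.0989  0.012 ]
footR [-0.0412  0.1306  0.012 ]
-0.048 [-0.048   0.1159  0.0493] [-0.048   0.1227  0.0286]
-0.045 [-0.045   0.115   0.0466] [-0.045   0.1218  0.0254]
-0.042 [-0.042   0.114   0.0438] [-0.042   0.121   0.0223]
-0.04 [-0.04    0.1134  0.042 ] [-0.04    0.1204  0.0203]
```

Measurements agree: the stage origin is about (.5267,-.0246), the pin spacing and scale position fit, and the marker is about 21 mm below the pointer's rest height. The ring sits about 9 mm left of its seat. I'll cradle-push it diagonally with fingers part-open, stop short of the pins, then look.

```bash
cat >> h.py <<'E'
YAW=.128; O=np.array([.5267,-.0246]); RS=np.array([[np.cos(YAW),-np.sin(YAW)],[np.sin(YAW),np.cos(YAW)]])
DOWN=[0,np.pi/2,YAW]
def W(x,y,z): return [*(O+RS@[x,y]),z]
def S(p): return np.r_[RS.T@(np.array(p[:2])-O),p[2]]
def rd(): s=observe(); return round(s["time_s"],2),S(s["eef_pos"]).round(4),np.array(s["ft_force"]).round(2),round(s["opening"],4)
E
python3 - <<'E'
from h import *
x0,y0=-.0196-.036,.0092+.003
movep(W(x0,y0,.14),DOWN); gripper_to(.024)
move_l(W(x0,y0,.075),.15); print(rd())
move_l(W(x0,y0,.059),.06,max_force=4); print(rd())
r=move_l(W(-.0204,0,.059),.04,max_force=15); print(r,rd())
move_l(W(-.040,0,.059),.06); move_l(W(-.075,0,.12),.2); print(rd())
c,im,d=shot("wrist","w4"); u,v=proj(c,W(.012,0,.06)).round().astype(int); print(u,v)
u=np.clip(u,80,560);v=np.clip(v,60,420);print(u,v)
cv2.imwrite("pics/w4c.png",cv2.resize(im[v-60:v+60,u-80:u+80],None,fx=5,fy=5,interpolation=cv2.INTER_CUBIC)[:,:,::-1])
E
```

```text
(5.84, array([-0.0554,  0.0122,  0.0754]), array([ 0.11, -1.4 ,  0.55]), 0.0237)
(6.26, array([-0.0559,  0.0123,  0.0587]), array([ 0.37,  0.31, -0.49]), 0.0239)
False (7.34, array([-0.0205, -0.    ,  0.059 ]), array([-0.53, -0.84,  0.53]), 0.0241)
(8.32, array([-0.0744, -0.0002,  0.1202]), array([-0.15,  0.97, -0.31]), 0.0239)
323 385
323 385
```

View pics/w4c.png

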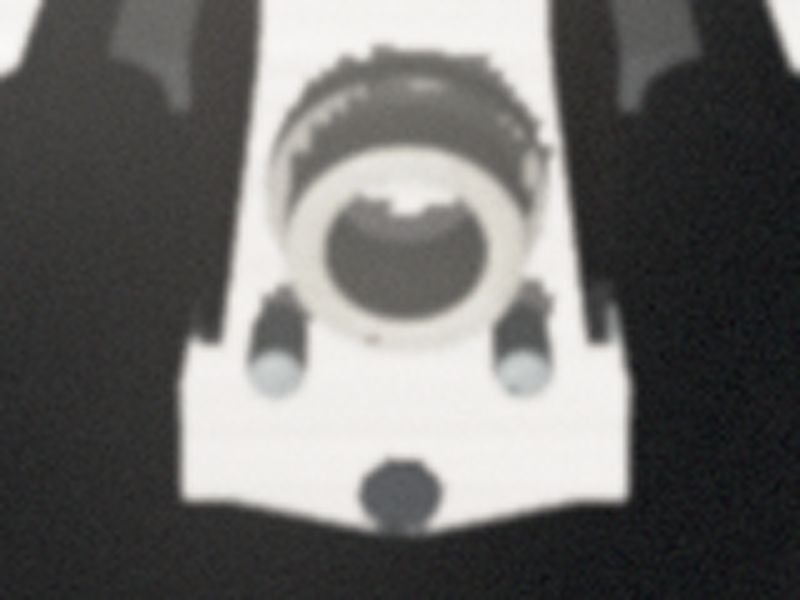

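Seen through the open fingers: the ring's top is centred at about (407,248) and the pin tops are at (277,374) and (523,373), so the ring is nearly centred and just short.

```bash
python3 - <<'E'
from h import *
c,im,d=load("w4"); b=lambda x,y:(323-80+x/5,385-60+y/5)
for n,x,y,z in [("ring",407,249,.066),("pL",523,373,.06),("pR",277,374,.06)]: print(n,S(ray(c,*b(x,y),z)).round(4))
gripper_to(0.0)
move_l(W(-.045,0,.075),.15); move_l(W(-.045,0,.0575),.06,max_force=4); print(rd())
r=move_l(W(-.010,0,.0575),.02,max_force=6); print(r,rd())
hold(.2); print(rd())
move_l(W(-.040,0,.0575),.06); move_l(W(-.040,0,.075),.1); gripper_to(.03); move_l(W(-.075,0,.12),.2); print(rd())
c,im,d=shot("wrist","w5"); u,v=323,385
cv2.imwrite("pics/w5c.png",cv2.resize(im[v-60:v+60,u-80:u+80],None,fx=5,fy=5,interpolation=cv2.INTER_CUBIC)[:,:,::-1])
E
```

```text
ring [-0.0004  0.0009  0.066 ]
pL [0.0232 0.0159 0.06  ]
pR [ 0.0234 -0.0158  0.06  ]
(9.68, array([-0.0455,  0.0001,  0.0572]), array([ 0.79, -0.44,  0.67]), -0.0002)
True (10.97, array([-0.0177, -0.0002,  0.0569]), array([-0.63, -1.53,  0.93]), 0.0001)
(11.17, array([-0.0182,  0.0002,  0.0564]), array([-1.24, -0.98, -0.41]), 0.0002)
(12.84, array([-0.0743, -0.0002,  0.1203]), array([ 0.21,  0.02, -0.73]), 0.0302)
```

View pics/w5c.png

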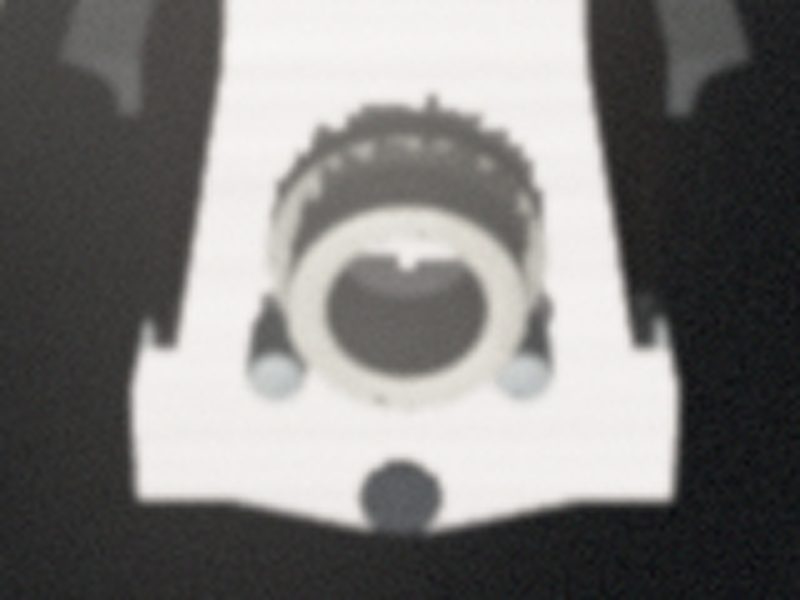

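The ring moved about 7 mm to the pins, but its centre (408,306) looks up to 1 mm left of the pins' midline (400), so the right pin may still have a gap. I'll measure that by ellipse fit and centroids.

```bash
python3 - <<'E'
from h import *
c,im,d=load("w5"); u0,v0=243,325
cr=cv2.resize(im[v0:v0+120,u0:u0+160],None,fx=5,fy=5,interpolation=cv2.INTER_CUBIC)
hsv=cr.astype(int); g=cr.mean(2)
# pins: bluish light
pin=((hsv[:,:,2]-hsv[:,:,0]>4)&(g>130)).astype(np.uint8)
n,l,s,ce=cv2.connectedComponentsWithStats(pin)
for i in range(1,n):
    if s[i,4]>400: print("pin",s[i],ce[i].round(1),S(ray(c,u0+ce[i][0]/5,v0+ce[i][1]/5,.06)).round(4))
# hole of ring (dark)
dk=(g<150).astype(np.uint8); dk[:, :300]=0; dk[:, 520:]=0; dk[:235]=0; dk[400:]=0
n,l,s,ce=cv2.connectedComponentsWithStats(dk)
for i in range(1,n):
    if s[i,4]>3000: print("hole",s[i],ce[i].round(1))
for y in (290,305,320,335):
    row=cr[y].mean(1); print(y,[ (x,int(row[x])) for x in range(264,552,6)])
E
```

```text
hole [  327   258   160   119 15189] [405.8 315. ]
290 [(264, 221), (270, 206), (276, 199), (282, 193), (288, 192), (294, 210), (300, 216), (306, 217), (312, 214), (318, 208), (324, 190), (330, 147), (336, 109), (342, 100), (348, 99), (354, 98), (360, 101), (366, 106), (372, 113), (378, 115), (384, 119), (390, 121), (396, 121), (402, 122), (408, 123), (414, 121), (420, 120), (426, 119), (432, 117), (438, 111), (444, 108), (450, 102), (456, 96), (462, 94), (468, 93), (474, 97), (480, 123), (486, 176), (492, 206), (498, 215), (504, 212), (510, 207), (516, 202), (522, 187), (528, 175), (534, 180), (540, 176), (546, 208)]
305 [(264, 151), (270, 123), (276, 138), (282, 172), (288, 199), (294, 213), (300, 215), (306, 216), (312, 214), (318, 204), (324, 168), (330, 118), (336, 101), (342, 100), (348, 99), (354, 100), (360, 98), (366, 99), (372, 98), (378, 99), (384, 98), (390, 100), (396, 97), (402, 98), (408, 97), (414, 96), (420, 98), (426, 96), (432, 97), (438, 97), (444, 97), (450, 97), (456, 97), (462, 94), (468, 94), (474, 94), (480, 101), (486, 142), (492, 199), (498, 217), (504, 214
[... 511 characters left out ...]
108), (486, 154), (492, 200), (498, 215), (504, 211), (510, 209), (516, 204), (522, 181), (528, 129), (534, 93), (540, 97), (546, 131)]
335 [(264, 95), (270, 94), (276, 96), (282, 103), (288, 149), (294, 198), (300, 215), (306, 215), (312, 216), (318, 213), (324, 201), (330, 167), (336, 123), (342, 103), (348, 101), (354, 100), (360, 101), (366, 101), (372, 100), (378, 102), (384, 98), (390, 100), (396, 100), (402, 100), (408, 100), (414, 99), (420, 97), (426, 99), (432, 96), (438, 96), (444, 97), (450, 97), (456, 98), (462, 95), (468, 97), (474, 107), (480, 148), (486, 195), (492, 214), (498, 213), (504, 209), (510, 207), (516, 194), (522, 157), (528, 106), (534, 86), (540, 90), (546, 137)]
```

The ring is about 0.7 mm left of centre, so there's a gap at the right pin. I'll push again, biased 22° to the right so it slides off the left pin onto both, and check with the same measurement.

```bash
cat >> h.py <<'E'
def ringcheck(f):
    c,im,d=load(f); u0,v0=243,325
    g=cv2.resize(im[v0:v0+120,u0:u0+160],None,fx=5,fy=5,interpolation=cv2.INTER_CUBIC).mean(2)
    for y in (310,320,330):
        r=g[y]; x=np.arange(800)
        l=[i for i in range(275,420) if r[i-1]<155<=r[i]][0]; h=[i for i in range(400,550) if r[i]>=155>r[i+1]][-1]
        a=[i for i in range(300,400) if r[i]>=155>r[i+1]][0]; b=[i for i in range(420,510) if r[i]<155<=r[i+1]][0]
        print(y,"outer",l,h,(l+h)/2,"hole",a,b,(a+b)/2)
    col=g[380:430,400]; print("front-lip", [int(k) for k in g[370:420:4,407]])
    for s in (slice(240,312),slice(490,560)):
        w=g[385:395,s].mean(0); print("pinrow",[int(k) for k in w[::4]])
E
python3 - <<'E'
from h import *
ringcheck("w5")
a=-.38; n=np.array([np.cos(a),np.sin(a)]); seat=np.array([.007,0]); R2=[0,np.pi/2,YAW+a]
p=seat-.036*n
movep(W(*p,.10),R2); gripper_to(0.0)
move_l(W(*p,.0575),.1,max_force=5); print(rd())
q=seat-.020*n
r=move_l(W(*q,.0575),.02,max_force=6); print(r,rd()); e=S(observe()["eef_pos"])[:2]; print("ring along push",(e-seat)@n)
move_l(W(*p,.0575),.06); move_l(W(*p,.10),.2); gripper_to(.03); movep(W(-.075,0,.12),DOWN); print(rd())
shot("wrist","w6"); ringcheck("w6")
E
```

```text
310 outer 283 528 405.5 hole 325 487 406.0
320 outer 287 525 406.0 hole 326 486 406.0
330 outer 288 523 405.5 hole 329 482 405.5
front-lip [108, 135, 169, 198, 214, 218, 217, 217, 217, 218, 223, 230, 235]
pinrow [236, 233, 226, 218, 209, 203, 200, 199, 196, 193, 192, 192, 192, 198, 203, 213, 225, 233]
pinrow [231, 227, 219, 212, 206, 198, 192, 190, 190, 193, 193, 193, 197, 204, 215, 226, 234, 237]
(14.37, array([-0.0264,  0.0134,  0.0575]), array([-0.34,  0.02,  0.24]), 0.0001)
True (15.0, array([-0.0158,  0.0086,  0.057 ]), array([-0.79, -0.05,  1.06]), 0.0001)
ring along push -0.024383419024666828
(16.6, array([-7.460e-02, -1.000e-04,  1.202e-01]), array([ 0.12,  0.21, -0.09]), 0.0297)
310 outer 275 526 400.5 hole 320 481 400.5
320 outer 280 521 400.5 hole 320 481 400.5
330 outer 282 520 401.0 hole 322 479 400.5
front-lip [99, 104, 120, 152, 186, 210, 220, 221, 219, 218, 222, 227, 232]
pinrow [237, 235, 229, 222, 213, 205, 201, 199, 197, 196, 192, 191, 193, 196, 201, 212, 222, 229]
pinrow [234, 233, 226, 219, 213, 203, 193, 186, 186, 190, 191, 193, 195, 198, 207, 220, 231, 236]
```

The ring's centre column is now 400.5 against the pins' midline of 400, and it went about 1.5 mm further back, so it rests on both pins. Before pressing I want a second view of the marker tip, to fix its x offset from the pointer.

```bash
python3 - <<'E'
from h import *
c,im,d=load("w6"); u,v=proj(c,W(-.043,.116,.035)).round().astype(int); print("w6",u,v)
a=cv2.resize(im[v-25:v+25,u-40:u+40],None,fx=10,fy=10,interpolation=cv2.INTER_CUBIC)[:300*2]
c2,im2,d2=load("scene"); u2,v2=proj(c2,W(-.043,.116,.035)).round().astype(int); print("sc",u2,v2)
a=cv2.resize(im[v-22:v+23,u-40:u+40],(600,340),interpolation=cv2.INTER_CUBIC)
b=cv2.resize(im2[v2-17:v2+17,u2-40:u2+40],(600,255),interpolation=cv2.INTER_CUBIC)
cv2.imwrite("pics/m9.png",np.vstack([a,b])[:,:,::-1])
c3,im3,d3=load("w3")
for n,x,y in[("ptr",365,282),("mk",418,157),("face",440,250)]:
    uu,vv=int(round(249+x/5)),int(round(170+y/5)); z=d3[vv-1:vv+2,uu-1:uu+2]; print(n,z.round(4).tolist())
    zz=np.median(z); K,T=c3; print(S(T[:3,:3]@(np.linalg.inv(K)@[249+x/5,170+y/5,1]*zz)+T[:3,3]).round(4))
E
```

```text
w6 500 289
sc 297 286
ptr [[0.25189998745918274, 0.25920000672340393, 0.25870001316070557], [0.2533000111579895, 0.25450000166893005, 0.2574000060558319], [0.2524999976158142, 0.2529999911785126, 0.2581999897956848]]
[-0.0432  0.112   0.0449]
mk [[0.26429998874664307, 0.26570001244544983, 0.2653999924659729], [0.2651999890804291, 0.2644999921321869, 0.2637999951839447], [0.2669000029563904, 0.2639999985694885, 0.26420000195503235]]
[-0.0444  0.12    0.025 ]
face [[0.2597000002861023, 0.25949999690055847, 0.2590000033378601], [0.25850000977516174, 0.25690001249313354, 0.2572999894618988], [0.25699999928474426, 0.2583000063896179, 0.2572999894618988]]
[-0.0401  0.1216  0.0391]
```

View pics/m9.png

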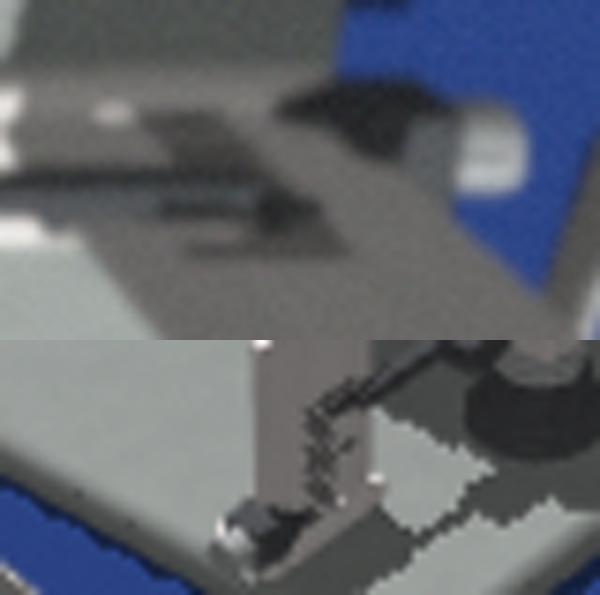

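In the wrist crop the pointer tip is at (318,212) and the marker tip at (275,105). Depth puts the pointer at (-43,112,45) mm and the marker at (-44,120,25) mm, so they lie in nearly the same plane and the drop is about 20.5 mm, or 13.2 mm at the button. I'll press to just short of that, then look.

```bash
python3 - <<'E'
from h import *
A=[];B=[]
for f,(u,v) in (("w3",(331.6,201.4)),("w6",(496.7,280.9))):
    c=load(f)[0]; K,T=c; A.append(K@np.linalg.inv(T)[:3]); B.append(np.array([[u],[v]],float))
X=cv2.triangulatePoints(A[0],A[1],*B)[:,0]; print("mk tri",S(X[:3]/X[3]).round(4))
B=[np.array([[322.],[226.4]]),np.array([[460+318/7.5],[267+212/7.55]])]
X=cv2.triangulatePoints(A[0],A[1],*B)[:,0]; print("ptr tri",S(X[:3]/X[3]).round(4))
gripper_to(0.0)
x,y=-.050,.0565
movep(W(x,y,.10),DOWN); move_l(W(x,y,.060),.1); print(rd())
r=move_l(W(x,y,.050),.01,max_force=2.5); print("contact",r,rd())
move_l(W(x,y,.0425),.015); hold(.3); print(rd())
c,im,d=shot("wrist","p1"); shot("scene","p1s"); print(rd())
u,v=proj(c,W(-.043,.116,.025)).round().astype(int); print(u,v)
a=cv2.resize(im[v-30:v+30,u-40:u+40],(800,600),interpolation=cv2.INTER_CUBIC); cv2.imwrite("pics/p1c.png",a[:,:,::-1])
E
```

```text
mk tri [-0.0435  0.1188  0.0235]
ptr tri [-0.0443  0.1123  0.046 ]
(17.97, array([-0.05  ,  0.056 ,  0.0602]), array([-0.49,  0.58,  0.37]), 0.0006)
contact True (18.73, array([-0.0502,  0.0566,  0.052 ]), array([ 0.09, -0.19,  3.74]), -0.0001)
(19.78, array([-0.0505,  0.0569,  0.0424]), array([-3.07,  1.52,  6.84]), -0.0)
(19.88, array([-0.0505,  0.0569,  0.0424]), array([-2.48,  0.93,  7.03]), -0.0)
449 306
```

View pics/p1c.png

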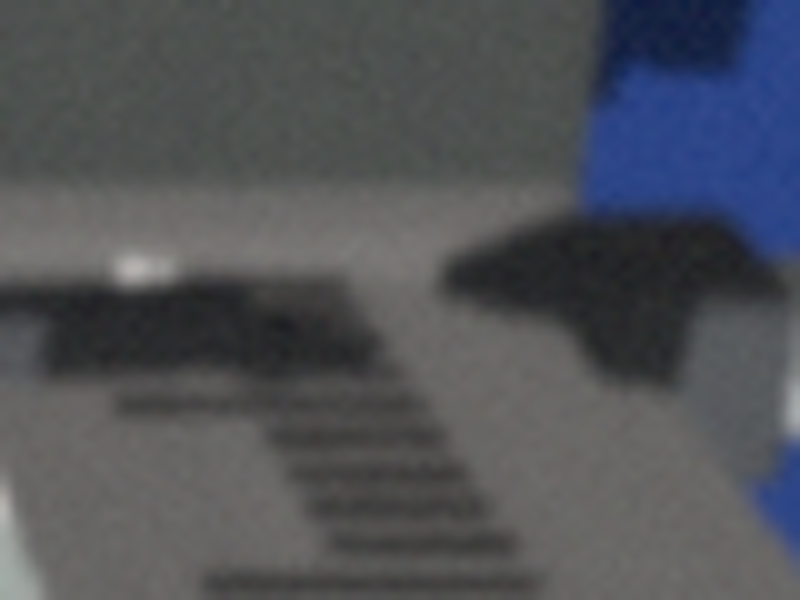

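While pressed, the marker tip is at (445,275) and the pointer's dark tip at about (375,335), so the pointer is still a little high. Next I'll put numbers on that from projections, depth and the scene view.

```bash
python3 - <<'E'
from h import *
c,im,d=load("p1"); K,T=c
r=lambda x,y:(409+x/10,276+y/10)
for z in (.021,.024,.027,.030): print(z,[ ((proj(c,W(xs,.113,z))-[409,276])*10).round().tolist() for xs in(-.045,-.043)], "mk",((proj(c,W(-.0437,.1195,z))-[409,276])*10).round())
for n,x,y in [("ptr",365,335),("ptr2",345,335),("ptr3",300,340),("mk",460,275),("mk2",480,270)]:
    u,v=r(x,y); i,j=int(round(v)),int(round(u)); z=d[i-1:i+2,j-1:j+2]; zz=np.median(z)
    print(n,z.round(4).tolist(),S(T[:3,:3]@(np.linalg.inv(K)@[u,v,1]*zz)+T[:3,3]).round(4))
c2,im2,_=load("p1s"); _,im1,_=load("scene")
for n,p in [("p24",W(-.0437,.113,.0245)),("p27",W(-.0437,.113,.0275)),("mk",W(-.0437,.1195,.0245))]: print(n,((proj(c2,p)-[277,262])*16.66).round())
f=lambda m:cv2.resize(m[262:298,277:313][::1],(400,400),interpolation=cv2.INTER_CUBIC)
q=cv2.resize(im2[262:298,277:325],(800,600),interpolation=cv2.INTER_CUBIC); cv2.imwrite("pics/p1sc.png",q[:,:,::-1])
E
```

```text
0.021 [[312.0, 222.0], [308.0, 260.0]] mk [446. 247.]
0.024 [[331.0, 251.0], [327.0, 290.0]] mk [467. 276.]
0.027 [[350.0, 281.0], [346.0, 320.0]] mk [488. 306.]
0.03 [[370.0, 312.0], [366.0, 352.0]] mk [510. 338.]
ptr [[0.1720000058412552, 0.18160000443458557, 0.18119999766349792], [0.17139999568462372, 0.17030000686645508, 0.18029999732971191], [0.17139999568462372, 0.17810000479221344, 0.17919999361038208]] [-0.0417  0.1143  0.026 ]
ptr2 [[0.17090000212192535, 0.17180000245571136, 0.1720000058412552], [0.17000000178813934, 0.17030000686645508, 0.17139999568462372], [0.0, 0.17010000348091125, 0.17139999568462372]] [-0.0452  0.1111  0.0325]
ptr3 [[0.1712000072002411, 0.17149999737739563, 0.17170000076293945], [0.17069999873638153, 0.1712000072002411, 0.17000000178813934], [0.16820000112056732, 0.16910000145435333, 0.16990000009536743]] [-0.0451  0.109   0.0328]
mk [[0.1793999969959259, 0.17870000004768372, 0.17910000681877136], [0.179299995303154, 0.17900000512599945, 0.179299995303154], [0.17970000207424164, 0.17839999496936798, 0.17980000376701355]] [-0.0438  0.1191  0.0242]
mk2 [[0.17960000038146973, 0.17970000207424164, 0.18000000715255737], [0.17910000681877136, 0.17870000004768372, 0.17839999496936798], [0.179299995303154, 0.17820000648498535, 0.17870000004768372]] [-0.0441  0.12    0.0242]
p24 [366. 480.]
p27 [366. 453.]
mk [317. 515.]
```

View pics/p1sc.png

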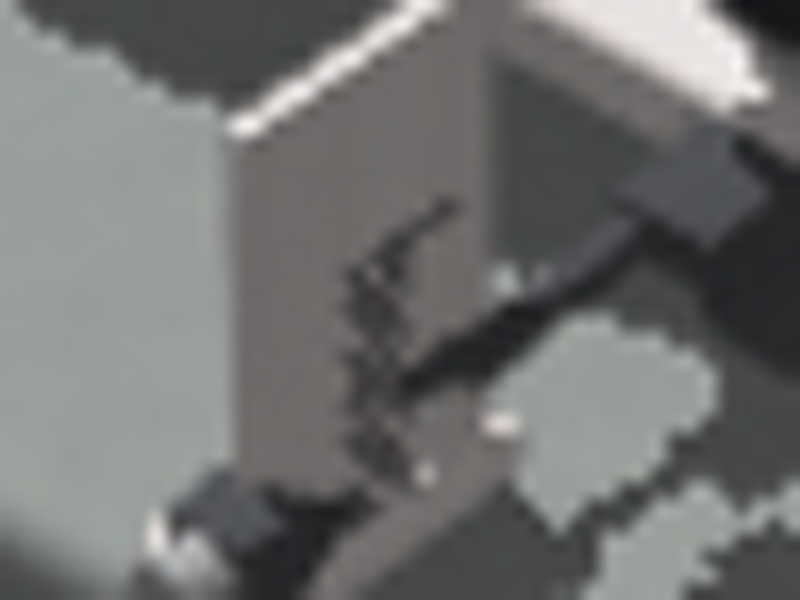

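The scene crop has the pointer tip at (400,385) and the marker tip at (365,495). That puts the pointer about 8 mm too high, and wrist depth agrees (pointer at .0325, marker at .0242). The 7 N force matches a tilt of about 0.09 rad. I'll press on in steps, measuring pointer height by back-projecting depth and checking the method on the rest view.

```bash
cat >> h.py <<'E'
def cloud(f):
    c,im,d=load(f); K,T=c; v,u=np.mgrid[0:480,0:640]; m=(d>.05)&(d<.4)
    P=np.linalg.inv(K)@np.vstack([u[m],v[m],np.ones(m.sum())])*d[m]; P=(T[:3,:3]@P).T+T[:3,3]
    return np.c_[(P[:,:2]-O)@RS,P[:,2]],im[m].mean(1)
def heights(f):
    P,g=cloud(f)
    for n,ylo,yhi in (("ptr",.103,.112),("mk",.1185,.1235)):
        k=(P[:,0]>-.049)&(P[:,0]<-.0425)&(P[:,1]>ylo)&(P[:,1]<yhi)&(P[:,2]>.015)&(P[:,2]<.055)&(g<100)
        if k.sum()>3: print(f,n,k.sum(),np.median(P[k],0).round(4),P[k][:,2].std().round(4))
E
python3 - <<'E'
from h import *
for f in ("w3","w6","p1"): heights(f)
x,y=-.050,.0565
move_l(W(x,y,.0385),.015); hold(.2); print(rd()); shot("wrist","p2"); heights("p2"); print(rd())
E
```

```text
w3 ptr 80 [-0.0456  0.1064  0.0466] 0.0013
w3 mk 38 [-0.0443  0.1217  0.0247] 0.0018
w6 ptr 77 [-0.0455  0.1059  0.047 ] 0.0014
w6 mk 50 [-0.044   0.1214  0.0248] 0.0025
p1 ptr 136 [-0.0454  0.1061  0.034 ] 0.0012
p1 mk 93 [-0.0441  0.1216  0.025 ] 0.0023
(20.5, array([-0.0505,  0.057 ,  0.0384]), array([-3.86,  1.3 ,  6.67]), 0.0001)
p2 ptr 144 [-0.045   0.1061  0.0284] 0.0043
p2 mk 96 [-0.0441  0.1215  0.0248] 0.002
(20.55, array([-0.0505,  0.057 ,  0.0384]), array([-2.92,  1.77,  7.25]), -0.0001)
```

Drop is about 13 mm at p1 and about 19 mm now, against roughly 20.8 mm needed. Last step down is 1.2 mm, followed by a check picture.

```bash
python3 - <<'E'
from h import *
x,y=-.050,.0565
move_l(W(x,y,.0372),.01); hold(.2); print(rd()); c,im,_=shot("wrist","p3"); heights("p3"); _,s,_=shot("scene","p3s")
for f in ("w6","p1","p2","p3"):
    P,g=cloud(f); k=(P[:,0]>-.0485)&(P[:,0]<-.043)&(P[:,1]>.100)&(P[:,1]<.113)&(P[:,2]>.019)&(g<100)
    h,e=np.histogram(P[k][:,2],np.arange(.018,.056,.001)); print(f,[(round(e[i]*1e3),int(h[i])) for i in range(len(h)) if h[i]])
    # right side pointer, for right tilt
    k=(P[:,0]>-.0485)&(P[:,0]<-.043)&(P[:,1]<-.100)&(P[:,1]>-.112)&(P[:,2]>.019)&(g<100)
    if k.sum()>5: print("  right ptr z",np.median(P[k][:,2]).round(4),k.sum())
a=cv2.resize(im[276:336,409:489],(560,420),interpolation=cv2.INTER_CUBIC)
b=cv2.resize(s[262:298,277:325],(240,180),interpolation=cv2.INTER_CUBIC)
b=cv2.resize(s[262:298,277:325],(560,420),interpolation=cv2.INTER_CUBIC)
m=cv2.resize(np.vstack([a,b]),(400,600)) if 0 else np.vstack([a[120:],b[120:]])
cv2.imwrite("pics/p3c.png",m[:,:,::-1]); print(m.shape,rd())
E
```

```text
(21.03, array([-0.0505,  0.057 ,  0.0372]), array([-3.16,  1.57,  7.92]), 0.0001)
p3 ptr 138 [-0.0449  0.1062  0.0265] 0.0033
p3 mk 96 [-0.0442  0.1215  0.025 ] 0.002
w6 [(42, 1), (43, 5), (44, 6), (45, 16), (46, 24), (47, 39), (48, 20)]
  right ptr z 0.0473 106
p1 [(30, 4), (31, 18), (32, 31), (33, 41), (34, 69), (35, 35), (36, 2)]
p2 [(24, 2), (25, 2), (26, 19), (27, 31), (28, 40), (29, 64), (30, 31), (31, 3)]
p3 [(23, 4), (24, 20), (25, 24), (26, 34), (27, 54), (28, 48), (29, 4)]
(600, 560, 3) (21.13, array([-0.0505,  0.057 ,  0.0372]), array([-4.47,  1.92,  6.94]), -0.0001)
```

View pics/p3c.png

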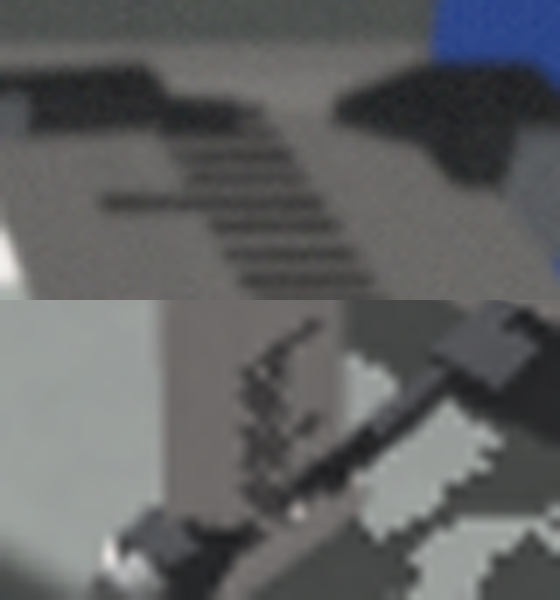

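The last crop shows the pointer tip at (245,118) next to the marker tip (335,105), and in the scene part (295,490) against (250,530). Depth says the drop is about 20.7 mm, which is level, while the pictures suggest it's 1 mm or so high. A final 0.5 mm nudge, a 3 s hold, then release, retreat and checks.

```bash
python3 - <<'E'
from h import *
x,y=-.050,.0565
move_l(W(x,y,.0367),.01); hold(1.2); shot("wrist","p4"); print(rd()); heights("p4"); hold(1.8); print(rd())
move_l(W(x,y,.060),.03); move_l(W(x,y,.12),.15); gripper_to(.03); movep(W(-.075,0,.12),DOWN); hold(.3); print(rd())
shot("wrist","e1"); ringcheck("e1"); heights("e1")
movep(W(-.09,0,.25),DOWN); shot("top","etop"); shot("scene","esc"); print(rd())
a=load("top")[1].astype(int); b=load("etop")[1].astype(int)
m=(abs(a-b).max(2)>40).astype(np.uint8); n,l,s,ce=cv2.connectedComponentsWithStats(m)
for i in range(1,n):
    if s[i,4]>15: print(s[i],ce[i].round())
E
```

```text
(22.63, array([-0.0504,  0.057 ,  0.0367]), array([-3.67,  2.24,  7.92]), -0.0002)
p4 ptr 136 [-0.0449  0.106   0.0261] 0.0031
p4 mk 97 [-0.0441  0.1214  0.0249] 0.0019
(24.43, array([-0.0504,  0.057 ,  0.0367]), array([-4.56,  2.06,  8.07]), -0.0004)
(26.97, array([-0.0747,  0.0007,  0.12  ]), array([ 0.2 , -0.49,  0.23]), 0.0301)Traceback (most recent call last):
  File "<stdin>", line 5, in <module>
  File "h.py", line 23, in ringcheck
    l=[i for i in range(275,420) if r[i-1]<155<=r[i]][0]; h=[i for i in range(400,550) if r[i]>=155>r[i+1]][-1]
      ~~~~~~~~~~~~~~~~~~~~~~~~~~~~~~~~~~~~~~~~~~~~~~~^^^
IndexError: list index out of range
```

The row check failed to find an edge. I have no pictures left to view, so I'll compare the view with the pre-press one (w6) by image registration and edge profiles instead.

```bash
python3 - <<'E'
from h import *
print(rd()); heights("w6"); heights("e1")
A=load("w6")[1].mean(2).astype(np.float32); B=load("e1")[1].mean(2).astype(np.float32)
print("pose w6/e1",[S(load(f)[0][1][:3,3]).round(4) for f in("w6","e1")])
def tm(u0,u1,v0,v1,n):
    t=A[v0:v1,u0:u1]; r=cv2.matchTemplate(cv2.resize(B[v0-8:v1+8,u0-8:u1+8],None,fx=5,fy=5,interpolation=cv2.INTER_CUBIC),cv2.resize(t,None,fx=5,fy=5,interpolation=cv2.INTER_CUBIC),cv2.TM_CCOEFF_NORMED)
    _,mx,_,loc=cv2.minMaxLoc(r); print(n,"shift px",(loc[0]/5-8,loc[1]/5-8),round(mx,3))
tm(300,347,370,394,"ring hole"); tm(292,304,394,409,"pinR"); tm(342,354,394,409,"pinL"); tm(314,333,416,431,"hole behind"); tm(495,540,270,300,"marker")
g=cv2.resize(B[325:445,243:403],None,fx=5,fy=5,interpolation=cv2.INTER_CUBIC)
for y in (310,320,330): print(y,[(x,int(g[y,x])) for x in list(range(250,345,6))+list(range(468,560,6))])
movep(W(-.09,0,.25),DOWN)
shot("top","etop"); shot("scene","esc"); print(rd())
a=load("top")[1].astype(int); b=load("etop")[1].astype(int)
m=(abs(a-b).max(2)>40).astype(np.uint8); n,l,s,ce=cv2.connectedComponentsWithStats(m)
for i in range(1,n):
    if s[i,4]>15: print(s[i],ce[i].round())
E
```

```text
(27.02, array([-0.0748,  0.0006,  0.12  ]), array([0.24, 0.12, 0.5 ]), 0.0305)
w6 ptr 77 [-0.0455  0.1059  0.047 ] 0.0014
w6 mk 50 [-0.044   0.1214  0.0248] 0.0025
e1 ptr 69 [-0.0454  0.1062  0.0471] 0.0013
e1 mk 46 [-0.0439  0.1213  0.0247] 0.0024
pose w6/e1 [array([-0.152 ,  0.0006,  0.2633]), array([-0.1519,  0.001 ,  0.2632])]
ring hole shift px (-2.0, 0.40000000000000036) 0.997
pinR shift px (-2.0, 0.5999999999999996) 0.997
pinL shift px (-2.0, 0.5999999999999996) 0.995
hole behind shift px (-2.2, 0.40000000000000036) 0.972
marker shift px (-1.5999999999999996, 1.1999999999999993) 0.993
310 [(250, 195), (256, 141), (262, 149), (268, 180), (274, 199), (280, 213), (286, 214), (292, 213), (298, 212), (304, 203), (310, 164), (316, 117), (322, 101), (328, 103), (334, 99), (340, 100), (468, 123), (474, 177), (480, 212), (486, 216), (492, 212), (498, 208), (504, 201), (510, 186), (516, 172), (522, 143), (528, 118), (534, 119), (540, 139), (546, 186), (552, 230), (558, 239)]
320 [(250, 157), (256, 109), (262, 109), (268, 148), (274, 192), (280, 213), (286, 217), (292, 215), (298, 213), (304, 201), (310, 160), (316, 112), (322, 100), (328, 102), (334, 101), (340, 100), (468, 118), (474, 171), (480, 210), (486, 213), (492, 209), (498, 207), (504, 200), (510, 176), (516, 137), (522, 100), (528, 93), (534, 111), (540, 169), (546, 222), (552, 237), (558, 240)]
330 [(250, 116), (256, 95), (262, 97), (268, 125), (274, 174), (280, 210), (286, 215), (292, 214), (298, 211), (304, 205), (310, 169), (316, 121), (322, 100), (328, 100), (334, 103), (340, 102), (468, 134), (474, 185), (480, 211), (486, 212), (492, 208), (498, 205), (504, 197), (510, 159), (516, 107), (522, 88), (528, 89), (534, 115), (540, 181), (546, 228), (552, 239), (558, 240)]
(27.7, array([-0.0907,  0.0005,  0.2486]), array([-0.82, -0.25, -0.3 ]), 0.0298)
[  226   195   237   285 28755] [360. 328.]
[ 301  337   75   59 2952] [337. 369.]
```

The ring and pins shifted identically in view, by (-2.0, +0.5) px from a slightly different camera pose, so the ring is still on both pins. The plate is back at rest and the marker height is unchanged (24.7 mm against 24.8 mm). Handing in.

```bash
python3 - <<'E'
from h import *
hold(.3); print(rd()); job_done()
E
```

```text
(28.0, array([-9.030e-02,  2.000e-04,  2.491e-01]), array([-0.33,  0.23,  0.5 ]), 0.0297)
the job is handed in; nothing more can be done
```

The job is handed in at 28 s on the robot's clock, with the ring against both pins and the plate back at rest. The least certain point is how exactly the pointer stood level with the marker, which I can only put to about 1 mm.

**Ring:** I pushed it back in three steps. The second left it about 0.7 mm to the left, so a third push, angled to the right, brought it onto both pins. Afterwards its centre was in line with the pins to within about 0.1 mm.

**Press:** I pressed the left button in steps and held it for 3 s.
- **Depth readings:** they put the marker 20–21 mm below the pointer's rest height and the pointer's drop at about 21 mm. The force was about 8 N, close to what the spring should need at that tilt.
- **Pictures:** just before the last 0.5 mm step, they suggested the pointer was still 1 to 2 mm high, which only partly agreed with the depth readings.

**Last checks:**
- **Ring and pins:** the ring and both pins moved together in the before and after views, so the ring stayed in place.
- **Pointer and marker:** the pointer was back at its rest height and the marker's height had not changed (24.8 mm before, 24.7 mm after).
- **A check that failed:** my edge-finding ring check broke on the final view, so I used image matching instead.
- **Not settled:** the arm hid much of the final top view. It showed no change outside that area, but that did not cover everything round the stage. I had no direct reading of the right corner's tilt during the press.

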